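# Sort the washed-up labware into its trays

## Robot

A 6-joint arm with a two-finger parallel gripper is mounted at the origin on the work surface. World frame = base frame: x ahead of the robot, y to its left, z up, the work surface at z = 0. Lengths are in m, angles in rad, forces in N, time in s.
With the tool pointing down it reaches from about 0.375 to 0.9 m from the base axis. Payload 3.1 kg.
Tool frame: the origin (TCP) lies on the centre line of the jaws, within the pads' length; the fingertips stand 22 mm ahead of it and the grasp point (between the pads) lies 3 mm ahead of it; z points along the fingers, y is the line along which they close (so a half turn about z gives the same grasp; the last joint's range is limited). The gripper opens to 85 mm and grips with 20 to 120 N. Pads are 22 mm wide; open, the fingers measure 114 mm over their backs; the gripper's body (76 mm by 85 mm) begins 54 mm behind the grasp point. The pads swing forward as they close: fully open they stand 13 mm farther back than shut.
Start: joints at [1.105, 0.527, 1.433, -0, 1.181, -0.178], TCP at [0.177, 0.599, 0.253] pointing down, gripper open.
Joint ranges: [-3.08, 3.08], [-0.75, 2.2], [0.22, 2.44], [-1.43, 4.57], [0, 2.65], [-2.85, 2.85]. Speed limits (rad/s): [2.79, 2.79, 3.14, 3.14, 3.14, 3.14].

## Interface

Orientations are given as a unit quaternion [x, y, z, w].
In Python, from station import sense, eyes, job gives the robot as it stands.
- The arm moves only by the shell command python3 -m pendant 'ROWS' [FORCE]. ROWS is rows parted by semicolons, their numbers by spaces, 1 to 20 of them, each of 5 numbers: dx, dy, dz in m, then a turn about the tool's z in rad, then the opening from 0.0 (shut) to 1.0 (fully open); each row is the pose to reach, as a shift and turn from the pose commanded when the command began, along the tool's axes at that moment; what a row does not reach only later rows make up. A row lasts 1/10 s, in which the tool goes at most 0.05 m and 0.15 rad, less where a joint would pass 70% of its speed; a pose out of reach is approached as far as the arm can. The fingers move at their own pace and stop on an object; FORCE is the grip in N (left out, the last holds). Time passes only in rows, so rows that do not move let the fingers close. It prints the time, the measured TCP pose, the force, the opening and the grip force at its end.
- sense(): the state, without advancing time (a new reading comes with each control period).
- eyes.snapshot(name): name is "scene" or "top" or "wrist"; returns a dict with "pixels" (400x640x3 uint8, red, green, blue), "range_z" (400x640 float32, m along the optical axis (not along the pixel's ray), 0 where there is no reading), "fov_y" (degrees; the focal length in pixels is half the picture's height over the tangent of half this angle, whatever the lens; pixels are square), "cx", "cy" (the principal point, pixels), "k1" (the pictures are not rectified: a ray, as slopes to the right and down, at radius r is drawn at 1 + k1 r^2 times it, then the intrinsics apply), "R" (3x3) and "t" (3): a world point X has camera coordinates R X + t; the wrist camera has in their place "hand_eye" (4x4, takes a point from camera to tool coordinates, whose origin is the TCP and whose axes are the flange's). Camera axes: x right, y down, z forward; pixel columns grow to the right and rows downward; lengths in m; the calibration is good to about 2 mm. A picture is of the moment at which its call begins: read the wrist's pose just before it.
- job.sign_off(): hands the job in; it is judged then, once.
The state is a dict: "t": time; "q": joint angles; "qd": joint speeds; "tau": joint torques, N m; "tcp_pos": TCP position; "tool_rot": TCP orientation; "force": force on the tool from outside, world axes, zero at the start; "ft_torque": the same for the moment, N m; "finger_gap": opening from 0.0 (shut) to 1.0 (fully open); "gripper_force": force on a finger pad.
Only numpy, scipy, OpenCV 4.12 (cv2) and the standard library are available. Lean on these libraries where they do the work, as an engineer would, in place of code of your own. Each camera call takes 0.05 s, during which the arm holds its last target. There are 200 camera calls.

## Task

Clear the bench into the white trays: stand the two wide amber jars in the tray with the two large bays and the two slim amber vials in the tray with the two small bays, one to a bay, and put the grey slide box into the undivided tray, lengthwise. Everything must end upright, flat on its tray's floor and let go; set the pieces down gently rather than dropping them, and leave the beaker and the pipette-tip box where they stand.

Things in the scene. Friction and masses are not known exactly. Their poses are not given: they have to be found in the camera images.
- jar_a: First of two alike jars: straight-sided round jar of amber glass with a black screw cap of the same diameter, closed, squat: 48 mm in diameter, 55 mm tall, about 90 g; stands upright on the bench. Origin: centre of its underside; z up along its axis. Turned about z it looks the same. Only its width tells it from the vials.
- jar_b: Second of two alike jars: straight-sided round jar of amber glass with a black screw cap of the same diameter, closed, squat: 48 mm in diameter, 55 mm tall, about 90 g; stands upright on the bench. Origin: centre of its underside; z up along its axis. Turned about z it looks the same. Only its width tells it from the vials.
- vial_a: First of two alike vials: straight-sided round vial of amber glass with a black screw cap of the same diameter, closed, slim: 28 mm in diameter, 62 mm tall, about 40 g; stands upright on the bench. Origin: centre of its underside; z up along its axis. Turned about z it looks the same.
- vial_b: Second of two alike vials: straight-sided round vial of amber glass with a black screw cap of the same diameter, closed, slim: 28 mm in diameter, 62 mm tall, about 40 g; stands upright on the bench. Origin: centre of its underside; z up along its axis. Turned about z it looks the same.
- slide_box: Closed grey plastic microscope-slide box, 34 mm (x) by 80 mm (y) by 45 mm tall (z), dark lid seam 30 mm up, about 80 g, lies flat on the bench with z up, turned any way. Origin: centre of its underside. It is rigid, the lid does not open.
- jar_tray: Largest tray, 78 mm (x) by 153 mm (y) outside, one dividing wall making two square bays of 72 by 72 mm inside, their centres at y = +37.5 and -37.5 mm. White plastic, fixed to the bench; floor 4 mm above the bench, rim 14 mm above the bench, walls 3 mm thick. Origin: centre of its underside, on the bench; x is its short way, y its long way, z up.
- vial_tray: Smaller tray with two bays, 58 mm (x) by 113 mm (y) outside, one dividing wall making two square bays of 52 by 52 mm inside, their centres at y = +27.5 and -27.5 mm. White plastic, fixed to the bench; floor 4 mm above the bench, rim 14 mm above the bench, walls 3 mm thick. Origin: centre of its underside, on the bench; x is its short way, y its long way, z up.
- box_tray: Tray without a dividing wall, 64 mm (x) by 110 mm (y) outside, one oblong bay of 58 (x) by 104 mm (y) inside, centred. White plastic, fixed to the bench; floor 4 mm above the bench, rim 14 mm above the bench, walls 3 mm thick. Origin: centre of its underside, on the bench; x is its short way, y its long way, z up.
- beaker: Bystander: empty clear glass beaker, 60 mm across the rim, 75 mm tall, loose on the bench. Origin: centre of its underside. Leave it standing where it is.
- tip_box: Bystander: blue box of yellow pipette tips, 64 mm (x) by 54 mm (y), 59 mm tall, loose on the bench. Origin: centre of its underside. Leave it where it is.

How it is judged:
By the outcome, as a careful person would: the job done as asked, in the order asked, and still so for the second after the job is handed in, with the robot touching nothing.
It also fails if it takes over 131 s, if anything falls off the work surface, if the arm or the gripper's body presses on something with over 40 N, if the wrist force passes 120 N, or if a joint passes its speed limit or range.

## Working session

There is one attempt and no reset: what is moved stays moved. The work goes in short steps, Python scripts to look and compute and a shell command to move; the robot and the scene stay as the last step left them, time stands still between calls to the robot, and variables do not carry over. Pictures are saved under pics/ and viewed, at most 14 in all, crops included, and the job is handed in when it is done.

```bash
mkdir -p pics; ls
cat > h.py <<'E'
import numpy as np, cv2
from station import sense, eyes, job
def cam(s):
    f=200/np.tan(np.radians(s["fov_y"])/2)
    return f
def snap(n,fn=None):
    s=eyes.snapshot(n)
    if fn: cv2.imwrite("pics/"+fn,s["pixels"][:,:,::-1])
    np.savez("%s.npz"%n,**s)
    return s
def ray(s,u,v):
    f=cam(s); p=np.array([[(u-s["cx"])/f,(v-s["cy"])/f]])
    x=p[0].copy(); d=x.copy()
    for _ in range(30): x=d/(1+s["k1"]*(x@x))
    return np.array([x[0],x[1],1.])
def onplane(s,u,v,z):
    d=s["R"].T@ray(s,u,v); c=-s["R"].T@s["t"]
    return c+d*(z-c[2])/d[2]
def bydepth(s,u,v):
    return s["R"].T@(ray(s,u,v)*s["range_z"][int(v),int(u)]-s["t"])
E
python3 - <<'E'
from h import *
print(sense())
for n in("scene","top"):
    s=snap(n,n+".png"); print(n,s["fov_y"],s["cx"],s["cy"],s["k1"],-s["R"].T@s["t"])
E
```

```text
pics
{'t': 0.0, 'q': array([ 1.10447529e+00,  5.28470034e-01,  1.43392150e+00, -8.59632235e-06,
        1.18138212e+00, -1.78473714e-01]), 'qd': array([-0.00069701, -0.00131167, -0.00075397,  0.00161164, -0.00096049,
        0.00105808]), 'tau': array([-8.23755163e-04, -4.42347693e+01, -1.78021896e+01, -3.28472406e-04,
        8.41291621e-03, -9.55886549e-06]), 'tcp_pos': array([0.17708036, 0.59868575, 0.25232508]), 'tool_rot': array([ 1.43425598e-01,  9.89660502e-01, -1.03557574e-03, -3.41745848e-04]), 'force': array([-0.21476903, -0.67826794, -0.31831427]), 'ft_torque': array([ 0.00851287, -0.00680399,  0.00385345]), 'gripper_force': 0.0, 'finger_gap': 0.9980397572538646}
scene 54.42663047904994 315.01544613352036 195.8843847740139 0.02720048644502694 [1.16103254 0.1151848  0.65176731]
top 57.28472622298008 323.7536372614917 203.08136431170746 -0.037737636598721536 [ 0.41172359 -0.00425144  0.93810653]
```

View pics/scene.png

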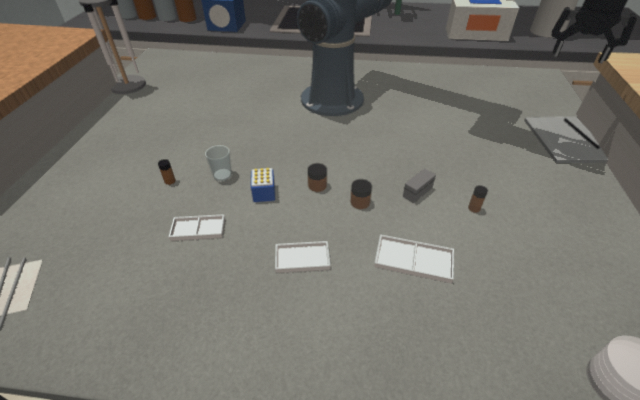

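View pics/top.png

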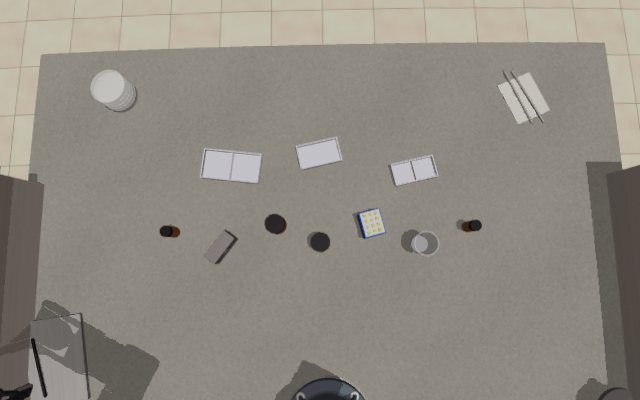

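The top view shows jars at (275,224) and (320,242), vials at (168,232) and (472,226), and the slide box at (220,247). The jar tray is at (231,166), the box tray at (319,153) and the vial tray at (414,171). The tip box stands at (372,223) and the beaker at (425,243).

```bash
python3 - <<'E'
from h import *
for name,L in(("top",dict(jar1=(275,224,.055),jar2=(320,242,.055),vialR=(168,232,.062),vialL=(473,226,.062),box=(220,247,.045),tip=(372,223,.059),jt=(231,166,.014),bt=(319,153,.014),vt=(414,171,.014),beaker=(425,243,.075))),
 ("scene",dict(jar1=(361,188,.055),jar2=(317,172,.055),vialR=(480,190,.062),vialL=(165,164,.062),box=(420,183,.045),jt=(415,258,.014),bt=(302,257,.014),vt=(197,228,.014)))):
  s=dict(np.load(name+".npz")); f=cam(s)
  v,u=np.mgrid[0:400,0:640]
  K=np.array([[f,0,s["cx"]],[0,f,s["cy"]],[0,0,1]])
  n=cv2.undistortPoints(np.dstack([u,v]).reshape(-1,1,2).astype(float),K,np.array([s["k1"],0,0,0,0])).reshape(-1,2)
  P=(np.c_[n,np.ones(len(n))]*s["range_z"].reshape(-1,1)-s["t"])@s["R"]
  P=P.reshape(400,640,3); px=s["pixels"].astype(int)
  print(name,"bench z",P[300,150:500:50,2].round(4))
  for k,(a,b,z) in L.items():
    w=np.zeros((400,640),bool); r=45 if k in("jt","bt","vt") else 22
    w[b-r:b+r,a-r:a+r]=1
    if k in("jt","bt","vt"): m=w&(px.min(2)>150)
    else: m=w&(abs(P[:,:,2]-z)<.006)
    c,l=cv2.connectedComponents(m.astype(np.uint8)); 
    yy,xx=np.nonzero(l); 
    if not len(xx): print(k,"none");continue
    i=np.argmin((xx-a)**2+(yy-b)**2); m=l==l[yy[i],xx[i]]
    # project pixels on known height plane
    d=np.c_[n[m.ravel()],np.ones(m.sum())]@s["R"]; C=-s["R"].T@s["t"]
    zz=.010 if k in("jt","bt","vt") else z
    Q=C+d*((zz-C[2])/d[:,2])[:,None]
    (cx,cy),(w1,h1),an=cv2.minAreaRect(Q[:,:2].astype(np.float32)*1000)
    print(k,m.sum(),"rect",np.round([cx,cy,w1,h1,an],1),"mean",(Q.mean(0)*1000).round(1)[:2],"z",P[m][:,2].mean().round(4),"depthmean",(P[m].mean(0)*1000).round(1)[:2])
E
python3 - <<'E'
import cv2
im=cv2.imread('pics/top.png');cv2.imwrite('pics/c1.png',cv2.resize(im[130:280,140:500],(800,333),interpolation=2))
E
```

```text
top bench z [ 0.0002 -0.0026  0.0003 -0.001   0.0015 -0.     -0.0013]
jar1 303 rect [479.3 122.1  43.7  46.2  89.8] mean [478.8 122. ] z 0.0542 depthmean [478.9 122.1]
jar2 307 rect [432.9  12.7  45.6  43.   89. ] mean [432.9  12.5] z 0.0542 depthmean [432.9  12.5]
vialR 102 rect [466.4 385.4  27.   24.6   2. ] mean [467.1 385.8] z 0.0609 depthmean [467.2 386.3]
vialL 115 rect [ 467.5 -361.6   28.4   26.3   42.6] mean [ 467.8 -361.8] z 0.0609 depthmean [ 467.8 -362.2]
box 465 rect [426.6 257.7  34.7  80.6  51.8] mean [426.2 258.1] z 0.0441 depthmean [426.2 258.4]
tip 303 rect [ 476.5 -113.7   57.6   47.3   13.9] mean [ 476.5 -114.4] z 0.0556 depthmean [ 476.7 -114.8]
jt 1687 rect [637.5 243.1 154.6  80.   82.9] mean [636.3 241. ] z 0.0098 depthmean [636.3 241. ]
bt 1015 rect [666.4  12.2  65.9 111.3  11.8] mean [665.4  12.3] z 0.007 depthmean [666.2  12.4]
vt 915 rect [ 616.4 -234.4   60.4  114.2   11.5] mean [ 615.7 -232.2] z 0.011 depthmean [ 615.5 -232.1]
beaker 128 rect [ 426.7 -238.6   59.    58.4   88.8] mean [ 425.9 -239.5] z 0.0737 depthmean [ 426.  -239.9]
scene bench z [-0.0001 -0.0011 -0.0004 -0.001  -0.0042 -0.0014 -0.0011]
jar1 257 rect [485.3 121.4  48.3  46.4   7.5] mean [485.5 121.2] z 0.0544 depthmean [484.8 121.2]
jar2 228 rect [439.4  12.   49.5  46.2   7.5] mean [439.2  11.9] z 0.0544 depthmean [438.5  11.8]
vialR 102 rect [471.  382.9  29.8  28.5   7.5] mean [471.  383.3] z 0.0609 depthmean [469.7 383.8]
vialL 81 rect [ 471.8 -362.6   33.3   25.8   24.5] mean [ 471.4 -362.7] z 0.0614 depthmean [ 470.8 -363.1]
box 347 rect [431.9 257.4  36.2  83.8  52.2] mean [432.1 257.2] z 0.0441 depthmean [431.  257.4]
jt 2175 rect [635.2 240.2 154.8  81.   83. ] mean [639.4 240.8] z 0.0066 depthmean [636.7 241.5]
bt 1255 rect [664.    9.8  66.8 111.6  11.9] mean [667.5  10. ] z 0.0088 depthmean [666.5   9.9]
vt 862 rect [ 613.8 -237.4   61.1  114.7   11.9] mean [ 616.8 -234.9] z 0.009 depthmean [ 616.  -235.6]
```

View pics/c1.png

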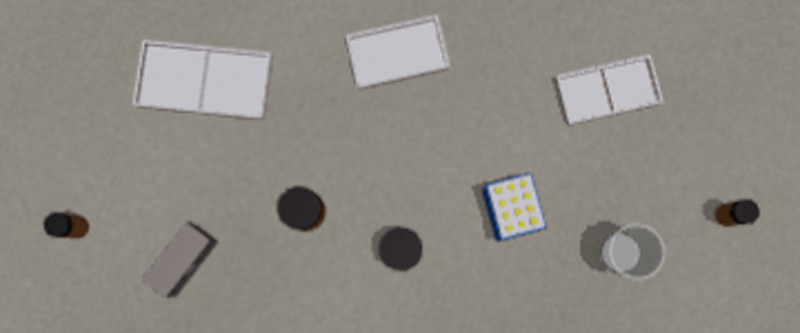

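```bash
cat >> h.py <<'E'
from scipy.spatial.transform import Rotation as Ro
def go(x,y,z,yaw=None):
    s=sense(); R=Ro.from_quat(s["tool_rot"]).as_matrix()
    d=R.T@(np.array([x,y,z])/1000-s["tcp_pos"])
    y0=np.degrees(np.arctan2(R[1,1],R[0,1]))
    t=0 if yaw is None else np.radians((y0-yaw+90)%180-90)
    print("shift",d.round(4),"turn",round(t,3),"yaw",round(y0,1),"rows",round(max(np.linalg.norm(d)/.05,abs(t)/.15),1),"tilt",R[:,2].round(4),"tcp",s["tcp_pos"].round(4),"q",s["q"].round(2),"F",s["force"].round(1),"gap",round(s["finger_gap"],3),"t",round(s["t"],1))
E
python3 -c "
from h import *
go(482,121.7,200,-7)"
```

```text
shift [-0.4278 -0.3708  0.053 ] turn 1.405 yaw 73.5 rows 11.4 tilt [-8.0e-04 -1.7e-03 -1.0e+00] tcp [0.1771 0.5988 0.2524] q [ 1.1   0.53  1.43 -0.    1.18 -0.18] F [ 0.1 -0.1 -0.7] gap 0.998 t 0.1
```

```bash
python3 -m pendant '-0.02 -0.017 0 0.1 1;-0.428 -0.371 0.053 1.405 1;-0.428 -0.371 0.053 1.405 1;-0.428 -0.371 0.053 1.405 1;-0.428 -0.371 0.053 1.405 1;-0.428 -0.371 0.053 1.405 1;-0.428 -0.371 0.053 1.405 1;-0.428 -0.371 0.053 1.405 1;-0.428 -0.371 0.053 1.405 1;-0.428 -0.371 0.053 1.405 1;-0.428 -0.371 0.053 1.405 1;-0.428 -0.371 0.053 1.405 1;-0.428 -0.371 0.053 1.405 1;-0.428 -0.371 0.053 1.405 1;-0.428 -0.371 0.053 1.405 1;-0.428 -0.371 0.053 1.405 1;-0.428 -0.371 0.053 1.405 1' 40
python3 - <<'E'
from h import *
go(482,121.7,37,-7)
t=sense(); s=snap("wrist","w1.png"); H=s["hand_eye"]
# wrist cam -> world
T=np.eye(4);T[:3,:3]=Ro.from_quat(t["tool_rot"]).as_matrix();T[:3,3]=t["tcp_pos"]
W=T@H; s["R"]=W[:3,:3].T; s["t"]=-s["R"]@W[:3,3]
v,u=np.mgrid[0:400:2,0:640:2]
P=np.array([bydepth(s,a,b) if s["range_z"][b,a]>0 else [0,0,-1] for a,b in zip(u.ravel(),v.ravel())])
m=abs(P[:,2]-.055)<.006
Q=P[m]; print(len(Q))
for c in((482,122),(436,12),(429,257)):
    q=Q[np.linalg.norm(Q[:,:2]*1000-c,axis=1)<40]
    if len(q)>20: print(c,len(q),cv2.minAreaRect((q[:,:2]*1000).astype(np.float32)),q.mean(0))
E
```

```text
t: 1.8
tcp_pos: [0.4817, 0.1232, 0.2005]
tool_rot: [0.748, 0.664, -0.0, -0.0]
force: [0.2, -0.3, 0.1]
finger_gap: 1.002
gripper_force: 0.0
shift [-0.0015  0.0005  0.1635] turn 0.002 yaw -6.9 rows 3.3 tilt [-2.e-04  0.e+00 -1.e+00] tcp [0.4817 0.1232 0.2005] q [0.03 0.44 1.8  0.   0.9  0.14] F [ 0.2 -0.3  0.1] gap 1.002 t 1.8
1014
(482, 122) 572 ((480.96319580078125, 121.63328552246094), (46.2890625, 46.2088508605957), 55.3812370300293) [0.48093726 0.12219561 0.05452968]
(436, 12) 442 ((435.199951171875, 11.696401596069336), (46.37314224243164, 46.26634216308594), 80.4490737915039) [0.43500715 0.01284653 0.05449029]
```

View pics/w1.png

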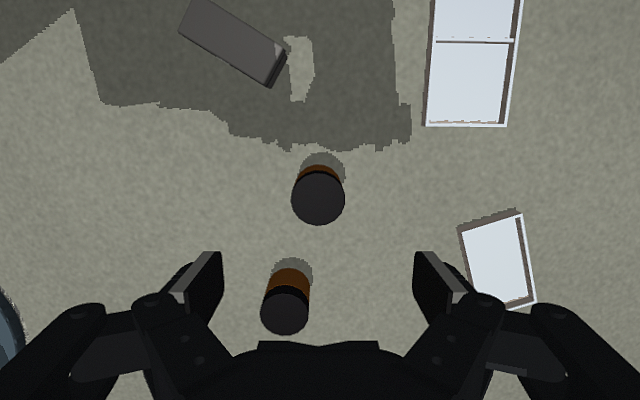

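The wrist view shows jar 1 at (318,198) and jar 2 at (285,310). Their measured positions agree with the averages from the two fixed cameras to about 1 mm. Descending on jar 1.

```bash
python3 -m pendant '-0.001 0.001 0.03 0 1;-0.001 0.001 0.07 0 1;-0.001 0.001 0.11 0 1;-0.001 0.001 0.14 0 1;-0.001 0.001 0.155 0 1;-0.001 0.001 0.1635 0 1;-0.001 0.001 0.1635 0 0.7;-0.001 0.001 0.1635 0 0.6;-0.001 0.001 0.1635 0 0.5;-0.001 0.001 0.1635 0 0.4;-0.001 0.001 0.1635 0 0.4;-0.001 0.001 0.1635 0 0.4;-0.001 0.001 0.1635 0 0.4;-0.001 0.001 0.1635 0 0.4' 40
python3 -c "
from h import *
go(641,279,160,-7)"
```

```text
t: 3.25
tcp_pos: [0.4839, 0.1211, 0.038]
tool_rot: [0.749, 0.663, 0.001, 0.001]
force: [-1.3, 1.8, 7.1]
finger_gap: 0.553
gripper_force: 41.7
shift [ 0.1759  0.137  -0.1217] turn 0.0 yaw -7.0 rows 5.1 tilt [ 1.9e-03  2.0e-04 -1.0e+00] tcp [0.4839 0.1211 0.038 ] q [0.02 0.74 1.9  0.   0.51 0.14] F [-1.3  1.8  7.1] gap 0.553 t 3.2
```

```bash
python3 -m pendant '0 0 -0.01 0 0.4;0 0 -0.04 0 0.4;0 0 -0.08 0 0.4;0 0 -0.105 0 0.4;0.015 0.012 -0.12 0 0.4;0.04 0.031 -0.122 0 0.4;0.07 0.054 -0.122 0 0.4;0.1 0.078 -0.122 0 0.4;0.13 0.101 -0.122 0 0.4;0.155 0.121 -0.122 0 0.4;0.17 0.132 -0.122 0 0.4;0.176 0.137 -0.122 0 0.4;0.176 0.137 -0.122 0 0.4;0.176 0.137 -0.122 0 0.4'
python3 -c "
from h import *
go(641,279,42,-7)
snap('scene');"
```

```text
t: 4.65
tcp_pos: [0.6396, 0.2781, 0.1586]
tool_rot: [0.749, 0.663, -0.001, -0.0]
force: [-1.4, -0.5, -0.8]
finger_gap: 0.55
gripper_force: 41.5
shift [0.0012 0.0015 0.1166] turn -0.0 yaw -7.0 rows 2.3 tilt [-1.9e-03 -9.0e-04 -1.0e+00] tcp [0.6396 0.2781 0.1586] q [ 0.25  0.73  1.31 -0.    1.1   0.37] F [-1.4 -0.5 -0.8] gap 0.55 t 4.7
```

```bash
python3 -m pendant '0.001 0.001 0.03 0 0.4;0.001 0.001 0.06 0 0.4;0.001 0.001 0.085 0 0.4;0.001 0.001 0.1 0 0.4;0.001 0.001 0.108 0 0.4;0.001 0.001 0.111 0 0.4;0.001 0.001 0.113 0 0.4;0.001 0.001 0.113 0 0.4'
python3 -c "
from h import *
go(641,279,42,-7)"
```

```text
t: 5.5
tcp_pos: [0.6425, 0.28, 0.0468]
tool_rot: [0.749, 0.663, 0.001, 0.0]
force: [0.0, -0.4, -0.9]
finger_gap: 0.549
gripper_force: 41.5
shift [-0.0012 -0.0014  0.0048] turn 0.0 yaw -7.0 rows 0.1 tilt [ 1.8e-03  4.0e-04 -1.0e+00] tcp [0.6425 0.28   0.0468] q [ 0.25  0.87  1.35 -0.    0.91  0.37] F [ 0.  -0.4 -0.9] gap 0.549 t 5.5
```

```bash
python3 -m pendant '0 0 0.001 0 0.4;0 0 0.002 0 0.4;0 0 0.003 0 0.4;0 0 0.004 0 0.4;0 0 0.004 0 0.4'
python3 -c "
from h import *
go(641,279,42,-7)"
```

```text
t: 6.0
tcp_pos: [0.6419, 0.2799, 0.0421]
tool_rot: [0.749, 0.663, 0.0, 0.0]
force: [0.3, 0.2, 0.9]
finger_gap: 0.553
gripper_force: 41.7
shift [-0.001  -0.0008  0.0001] turn 0.0 yaw -7.0 rows 0.0 tilt [ 2.e-04  1.e-04 -1.e+00] tcp [0.6419 0.2799 0.0421] q [0.25 0.88 1.35 0.   0.91 0.37] F [0.3 0.2 0.9] gap 0.553 t 6.0
```

```bash
python3 -m pendant '0 0 0.0005 0 0.4;0 0 0.001 0 0.4;0 0 0.001 0 0.4'; python3 -m pendant '0 0 0 0 0.62;0 0 0 0 0.7;0 0 0 0 0.8;0 0 0 0 1;0 0 0 0 1;0 0 -0.01 0 1;0 0 -0.04 0 1;0 0 -0.09 0 1;0 0 -0.13 0 1;0 0 -0.15 0 1;0 0 -0.15 0 1'
python3 - <<'E'
from h import *
go(436,12,200,-7)
def blob(n,c,z,tol=.006,rad=40):
    s=snap(n)
    v,u=np.mgrid[0:400,0:640]
    idx=[(a,b) for a,b in zip(u.ravel(),v.ravel()) if s["range_z"][b,a]>0]
    P=np.array([bydepth(s,a,b) for a,b in idx])
    Q=P[(abs(P[:,2]-z)<tol)&(np.linalg.norm(P[:,:2]*1000-c,axis=1)<rad)]
    print(n,len(Q),cv2.minAreaRect((Q[:,:2]*1000).astype(np.float32)),Q[:,2].mean())
for n in("scene","top"): blob(n,(641,279),.059)
E
sed -n '/^def blob/,/print(n/p' /dev/null
```

```text
t: 6.3
tcp_pos: [0.6419, 0.2799, 0.042]
tool_rot: [0.749, 0.663, 0.0, 0.0]
force: [-1.9, -0.6, 5.8]
finger_gap: 0.552
gripper_force: 42.2
t: 7.4
tcp_pos: [0.6444, 0.2806, 0.1965]
tool_rot: [0.749, 0.663, 0.005, 0.002]
force: [0.5, 0.0, -0.2]
finger_gap: 1.002
gripper_force: 0.0
shift [-0.292  -0.1742 -0.0062] turn 0.0 yaw -7.0 rows 6.8 tilt [ 0.0098  0.0026 -0.9999] tcp [0.6444 0.2806 0.1965] q [0.25 0.69 1.28 0.   1.16 0.37] F [ 0.5  0.  -0.2] gap 1.002 t 7.4
scene 403 ((643.8673095703125, 277.9107971191406), (45.92518997192383, 47.56312942504883), 87.718017578125) 0.05729713898369491
top 290 ((639.6591796875, 278.7581481933594), (47.09968185424805, 45.32379913330078), 44.21600341796875) 0.05797310549876438
```

```bash
python3 -m pendant '-0.02 -0.012 0 0 1;-0.291 -0.174 0 0 1;-0.291 -0.174 0 0 1;-0.291 -0.174 0 0 1;-0.291 -0.174 0 0 1;-0.291 -0.174 0 0 1;-0.291 -0.174 0 0 1;-0.291 -0.174 0 0 1;-0.291 -0.174 0 0 1;-0.291 -0.174 0 0 1;-0.291 -0.174 0 0 1'
python3 -c "
from h import *
go(436,12,37,-7)"
```

```text
t: 8.6
tcp_pos: [0.4344, 0.0128, 0.1904]
tool_rot: [0.749, 0.663, 0.0, -0.0]
force: [-0.5, -0.1, -0.6]
finger_gap: 1.0
gripper_force: 0.0
shift [-0.0006  0.0017  0.1534] turn 0.001 yaw -6.9 rows 3.1 tilt [-2.e-04  3.e-04 -1.e+00] tcp [0.4344 0.0128 0.1904] q [-0.23  0.38  1.96  0.    0.8  -0.11] F [-0.5 -0.1 -0.6] gap 1.0 t 8.6
```

```bash
python3 -m pendant '-0.001 0.002 0.03 0 1;-0.001 0.002 0.07 0 1;-0.001 0.002 0.11 0 1;-0.001 0.002 0.135 0 1;-0.001 0.002 0.147 0 1;-0.001 0.002 0.1525 0 1;-0.001 0.002 0.1525 0 0.7;-0.001 0.002 0.1525 0 0.6;-0.001 0.002 0.1525 0 0.5;-0.001 0.002 0.1525 0 0.4;-0.001 0.002 0.1525 0 0.4;-0.001 0.002 0.1525 0 0.4;-0.001 0.002 0.1525 0 0.4;-0.001 0.002 0.1525 0 0.4' 40
python3 -c "
from h import *
go(632,204,160,-7)"
```

```text
t: 10.0
tcp_pos: [0.4362, 0.011, 0.0392]
tool_rot: [0.749, 0.663, 0.001, 0.001]
force: [0.6, 1.9, 6.4]
finger_gap: 0.551
gripper_force: 41.5
shift [ 0.2155  0.1711 -0.1205] turn -0.0 yaw -7.0 rows 6.0 tilt [ 2.e-03 -3.e-04 -1.e+00] tcp [0.4362 0.011  0.0392] q [-0.23  0.71  2.05  0.    0.37 -0.11] F [0.6 1.9 6.4] gap 0.551 t 10.0
```

```bash
python3 -m pendant '0 0 -0.01 0 0.4;0 0 -0.04 0 0.4;0 0 -0.08 0 0.4;0 0 -0.105 0 0.4;0.015 0.012 -0.12 0 0.4;0.045 0.036 -0.12 0 0.4;0.08 0.064 -0.12 0 0.4;0.115 0.092 -0.12 0 0.4;0.15 0.119 -0.12 0 0.4;0.18 0.143 -0.12 0 0.4;0.2 0.159 -0.12 0 0.4;0.212 0.168 -0.12 0 0.4;0.2155 0.171 -0.12 0 0.4;0.2155 0.171 -0.12 0 0.4;0.2155 0.171 -0.12 0 0.4;0.2155 0.171 -0.12 0 0.4'
python3 -c "
from h import *
go(632,204,43,-7)"
```

```text
t: 11.6
tcp_pos: [0.6307, 0.2031, 0.1584]
tool_rot: [0.749, 0.662, -0.001, -0.0]
force: [-0.4, 0.3, -1.2]
finger_gap: 0.553
gripper_force: 41.4
shift [0.0011 0.0013 0.1154] turn -0.001 yaw -7.0 rows 2.3 tilt [-1.2e-03 -4.0e-04 -1.0e+00] tcp [0.6307 0.2031 0.1584] q [ 0.14  0.69  1.41 -0.    1.04  0.27] F [-0.4  0.3 -1.2] gap 0.553 t 11.6
```

```bash
python3 -m pendant '0.001 0.001 0.03 0 0.4;0.001 0.001 0.06 0 0.4;0.001 0.001 0.085 0 0.4;0.001 0.001 0.1 0 0.4;0.001 0.001 0.107 0 0.4;0.001 0.001 0.11 0 0.4;0.001 0.001 0.112 0 0.4;0.001 0.001 0.1135 0 0.4;0.001 0.001 0.115 0 0.4;0.001 0.001 0.115 0 0.4;0.001 0.001 0.115 0 0.4'
```

```text
t: 12.7
tcp_pos: [0.6328, 0.205, 0.0437]
tool_rot: [0.749, 0.663, 0.0, 0.0]
force: [0.0, -0.8, -0.1]
finger_gap: 0.553
gripper_force: 41.4
```

```bash
python3 -m pendant '0 0 0.0005 0 0.4;0 0 0.001 0 0.4;0 0 0.0015 0 0.4;0 0 0.0015 0 0.4'
```

```text
t: 13.1
tcp_pos: [0.6329, 0.205, 0.0432]
tool_rot: [0.749, 0.663, 0.0, 0.0]
force: [-2.5, -0.0, 6.0]
finger_gap: 0.553
gripper_force: 42.1
```

```bash
python3 -m pendant '0 0 0 0 0.62;0 0 0 0 0.7;0 0 0 0 0.8;0 0 0 0 1;0 0 0 0 1;0 0 -0.01 0 1;0 0 -0.04 0 1;0 0 -0.09 0 1;0 0 -0.13 0 1;0 0 -0.15 0 1;0 0 -0.15 0 1;0 0 -0.15 0 1;0 0 -0.15 0 1'
python3 -c "
from h import *
go(469,384,190,11.7)"
```

```text
t: 14.4
tcp_pos: [0.6315, 0.2047, 0.1903]
tool_rot: [0.749, 0.663, -0.001, -0.001]
force: [0.1, -0.4, 0.2]
finger_gap: 0.996
gripper_force: 0.0
shift [ 0.1582 -0.1831  0.0007] turn -0.326 yaw -7.0 rows 4.8 tilt [-3.3e-03 -5.0e-04 -1.0e+00] tcp [0.6315 0.2047 0.1903] q [ 0.15  0.65  1.38 -0.    1.11  0.27] F [ 0.1 -0.4  0.2] gap 0.996 t 14.4
```

```bash
python3 -m pendant '0.012 -0.015 0 -0.05 1;0.04 -0.046 0 -0.15 1;0.07 -0.08 0 -0.25 1;0.1 -0.116 0 -0.326 1;0.13 -0.15 0 -0.326 1;0.15 -0.173 0 -0.326 1;0.158 -0.183 0 -0.326 1;0.158 -0.183 0 -0.326 1;0.158 -0.183 0 -0.326 1;0.158 -0.183 0 -0.326 1'
python3 - <<'E'
from h import *
go(469,384,39,11.7)
t=sense(); s=snap("wrist","w2.png"); H=s["hand_eye"]
T=np.eye(4);T[:3,:3]=Ro.from_quat(t["tool_rot"]).as_matrix();T[:3,3]=t["tcp_pos"]
W=T@H; s["R"]=W[:3,:3].T; s["t"]=-s["R"]@W[:3,3]
v,u=np.mgrid[0:400:2,0:640:2]
P=np.array([bydepth(s,a,b) if s["range_z"][b,a]>0 else [0,0,-1] for a,b in zip(u.ravel(),v.ravel())])
Q=P[abs(P[:,2]-.062)<.006]
q=Q[np.linalg.norm(Q[:,:2]*1000-(469,384),axis=1)<30]
print(len(q),cv2.minAreaRect((q[:,:2]*1000).astype(np.float32)))
E
```

```text
t: 15.4
tcp_pos: [0.4714, 0.383, 0.1916]
tool_rot: [0.632, 0.775, -0.0, 0.0]
force: [-0.0, -0.7, -0.4]
finger_gap: 1.001
gripper_force: 0.0
shift [ 0.0016 -0.0022  0.1526] turn -0.002 yaw 11.6 rows 3.1 tilt [ 3.e-04 -4.e-04 -1.e+00] tcp [0.4714 0.383  0.1916] q [ 0.5   0.58  1.54 -0.    1.03  0.3 ] F [-0.  -0.7 -0.4] gap 1.001 t 15.4
220 ((466.4859924316406, 386.6251525878906), (24.62346076965332, 26.916200637817383), 11.648991584777832)
```

```bash
python3 -m pendant '0.003 -0.003 0.03 0 1;0.003 -0.003 0.07 0 1;0.003 -0.003 0.11 0 1;0.003 -0.003 0.135 0 1;0.003 -0.003 0.146 0 1;0.003 -0.003 0.1515 0 1;0.003 -0.003 0.1515 0 0.6;0.003 -0.003 0.1515 0 0.5;0.003 -0.003 0.1515 0 0.4;0.003 -0.003 0.1515 0 0.3;0.003 -0.003 0.1515 0 0.2;0.003 -0.003 0.1515 0 0.2;0.003 -0.003 0.1515 0 0.2;0.003 -0.003 0.1515 0 0.2;0.003 -0.003 0.1515 0 0.2;0.003 -0.003 0.1515 0 0.2' 30
python3 -c "
from h import *
go(609,-209,190,11.7)"
```

```text
t: 17.05
tcp_pos: [0.4673, 0.3868, 0.0416]
tool_rot: [0.631, 0.775, 0.001, 0.0]
force: [-0.6, -0.5, 6.8]
finger_gap: 0.316
gripper_force: 29.7
shift [-0.612   0.0182 -0.1487] turn 0.0 yaw 11.7 rows 12.6 tilt [ 0.0018  0.001  -1.    ] tcp [0.4673 0.3868 0.0416] q [ 0.51  0.8   1.62 -0.    0.72  0.3 ] F [-0.6 -0.5  6.8] gap 0.316 t 17.1
```

```bash
python3 -m pendant '0 0 -0.01 0 0.2;0 0 -0.04 0 0.2;0 0 -0.08 0 0.2;0 0 -0.12 0 0.2;-0.01 0 -0.14 0 0.2;-0.035 0.001 -0.149 0 0.2;-0.07 0.002 -0.149 0 0.2;-0.11 0.003 -0.149 0 0.2;-0.155 0.004 -0.149 0 0.2;-0.2 0.006 -0.149 0 0.2;-0.245 0.007 -0.149 0 0.2;-0.29 0.008 -0.149 0 0.2;-0.335 0.01 -0.149 0 0.2;-0.38 0.011 -0.149 0 0.2;-0.425 0.013 -0.149 0 0.2;-0.47 0.014 -0.149 0 0.2;-0.515 0.015 -0.149 0 0.2;-0.555 0.016 -0.149 0 0.2;-0.585 0.017 -0.149 0 0.2;-0.605 0.018 -0.149 0 0.2'; python3 -m pendant '-0.007 0 0 0 0.2;-0.007 0 0 0 0.2;-0.007 0 0 0 0.2;-0.007 0 0 0 0.2'
python3 -c "
from h import *
go(609,-209,45.6,11.7)"
```

```text
t: 19.05
tcp_pos: [0.6071, -0.205, 0.1897]
tool_rot: [0.632, 0.775, -0.0, 0.0]
force: [0.5, 0.1, 0.1]
finger_gap: 0.32
gripper_force: 29.6
t: 19.45
tcp_pos: [0.6079, -0.2074, 0.1893]
tool_rot: [0.631, 0.776, 0.0, -0.001]
force: [0.3, 0.9, -0.3]
finger_gap: 0.322
gripper_force: 29.6
shift [-0.0019  0.0009  0.1437] turn 0.002 yaw 11.8 rows 2.9 tilt [-0.001  0.001 -1.   ] tcp [ 0.6079 -0.2074  0.1893] q [-0.5   0.62  1.45  0.    1.07 -0.71] F [ 0.3  0.9 -0.3] gap 0.322 t 19.4
```

```bash
python3 -m pendant '-0.002 0.001 0.01 0 0.2;-0.002 0.001 0.04 0 0.2;-0.002 0.001 0.08 0 0.2;-0.002 0.001 0.11 0 0.2;-0.002 0.001 0.128 0 0.2;-0.002 0.001 0.136 0 0.2;-0.002 0.001 0.139 0 0.2;-0.002 0.001 0.141 0 0.2;-0.002 0.001 0.1425 0 0.2;-0.002 0.001 0.1435 0 0.2;-0.002 0.001 0.1435 0 0.2;-0.002 0.001 0.1435 0 0.2'
python3 -c "
from h import *
go(609,-209,45.6,11.7)"
```

```text
t: 20.65
tcp_pos: [0.6099, -0.2112, 0.0464]
tool_rot: [0.631, 0.775, 0.0, 0.0]
force: [0.2, -0.4, -0.1]
finger_gap: 0.319
gripper_force: 29.6
shift [ 0.0024 -0.0005  0.0008] turn -0.0 yaw 11.7 rows 0.1 tilt [ 8.e-04 -4.e-04 -1.e+00] tcp [ 0.6099 -0.2112  0.0464] q [-0.51  0.82  1.51  0.    0.81 -0.71] F [ 0.2 -0.4 -0.1] gap 0.319 t 20.6
```

```bash
python3 -m pendant '0.002 0 0 0 0.2;0.002 0 0.0005 0 0.2;0.002 0 0.001 0 0.2;0.002 0 0.0015 0 0.2;0.002 0 0.0015 0 0.2'
```

```text
t: 21.15
tcp_pos: [0.6093, -0.2089, 0.0456]
tool_rot: [0.631, 0.775, 0.0, -0.0]
force: [-2.3, 0.9, 7.6]
finger_gap: 0.318
gripper_force: 30.3
```

```bash
python3 -m pendant '0 0 0 0 0.4;0 0 0 0 0.5;0 0 0 0 0.7;0 0 0 0 1;0 0 0 0 1;0 0 -0.01 0 1;0 0 -0.04 0 1;0 0 -0.09 0 1;0 0 -0.13 0 1;0 0 -0.15 0 1;0 0 -0.15 0 1;0 0 -0.15 0 1'
python3 -c "
from h import *
go(470,-362,190,11.7)"
```

```text
t: 22.35
tcp_pos: [0.6091, -0.209, 0.1949]
tool_rot: [0.631, 0.775, 0.0, 0.0]
force: [0.2, 0.8, -0.7]
finger_gap: 1.001
gripper_force: 0.0
shift [-0.1216 -0.1672  0.0048] turn -0.0 yaw 11.7 rows 4.1 tilt [ 6.e-04 -3.e-04 -1.e+00] tcp [ 0.6091 -0.209   0.1949] q [-0.5   0.62  1.44 -0.    1.08 -0.71] F [ 0.2  0.8 -0.7] gap 1.001 t 22.4
```

```bash
python3 -m pendant '-0.01 -0.015 0 0 1;-0.035 -0.048 0 0 1;-0.06 -0.083 0 0 1;-0.085 -0.117 0 0 1;-0.107 -0.147 0 0 1;-0.118 -0.162 0 0 1;-0.122 -0.167 0 0 1;-0.122 -0.167 0 0 1;-0.122 -0.167 0 0 1;-0.122 -0.167 0 0 1'
python3 - <<'E'
from h import *
go(470,-362,39,11.7)
t=sense(); s=snap("wrist","w3.png"); H=s["hand_eye"]
T=np.eye(4);T[:3,:3]=Ro.from_quat(t["tool_rot"]).as_matrix();T[:3,3]=t["tcp_pos"]
W=T@H; s["R"]=W[:3,:3].T; s["t"]=-s["R"]@W[:3,3]
v,u=np.mgrid[0:400:2,0:640:2]
P=np.array([bydepth(s,a,b) if s["range_z"][b,a]>0 else [0,0,-1] for a,b in zip(u.ravel(),v.ravel())])
Q=P[abs(P[:,2]-.062)<.006]
q=Q[np.linalg.norm(Q[:,:2]*1000-(469,-362),axis=1)<30]
print(len(q),cv2.minAreaRect((q[:,:2]*1000).astype(np.float32)))
E
```

```text
t: 23.35
tcp_pos: [0.471, -0.3613, 0.1939]
tool_rot: [0.631, 0.776, 0.0, -0.0]
force: [-0.3, 0.2, 0.2]
finger_gap: 1.002
gripper_force: 0.0
shift [-0.0006 -0.0011  0.1549] turn 0.001 yaw 11.8 rows 3.1 tilt [-4.e-04  8.e-04 -1.e+00] tcp [ 0.471  -0.3613  0.1939] q [-0.84  0.56  1.57  0.    1.01 -1.05] F [-0.3  0.2  0.2] gap 1.002 t 23.4
212 ((467.21466064453125, -364.06585693359375), (25.0233154296875, 25.807445526123047), 11.660048484802246)
```

View pics/w3.png

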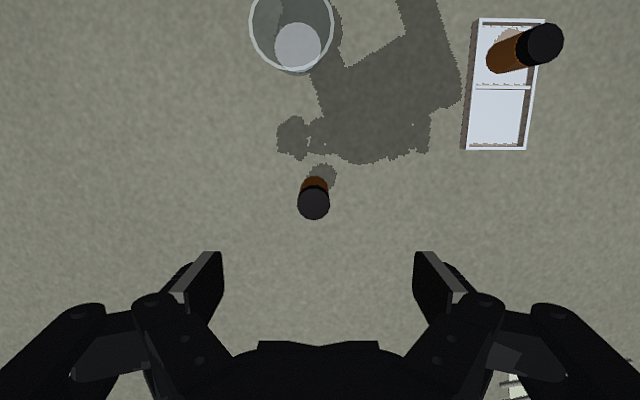

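The vial at (313,200) is free to grasp. The first vial stands in its bay at (525,45).

```bash
python3 -m pendant '-0.001 -0.003 0.03 0 1;-0.001 -0.003 0.07 0 1;-0.001 -0.003 0.11 0 1;-0.001 -0.003 0.137 0 1;-0.001 -0.003 0.149 0 1;-0.001 -0.003 0.154 0 1;-0.001 -0.003 0.154 0 0.6;-0.001 -0.003 0.154 0 0.5;-0.001 -0.003 0.154 0 0.4;-0.001 -0.003 0.154 0 0.3;-0.001 -0.003 0.154 0 0.2;-0.001 -0.003 0.154 0 0.2;-0.001 -0.003 0.154 0 0.2;-0.001 -0.003 0.154 0 0.2;-0.001 -0.003 0.154 0 0.2;-0.001 -0.003 0.154 0 0.2' 30
python3 -c "
from h import *
go(620.6,-263,160,11.7)"
```

```text
t: 25.0
tcp_pos: [0.4683, -0.3646, 0.0416]
tool_rot: [0.631, 0.775, -0.0, 0.001]
force: [-0.6, 1.1, 5.9]
finger_gap: 0.324
gripper_force: 29.6
shift [ 0.0684  0.1699 -0.1183] turn -0.0 yaw 11.7 rows 4.4 tilt [ 0.0015 -0.0016 -1.    ] tcp [ 0.4683 -0.3646  0.0416] q [-0.85  0.79  1.65  0.    0.7  -1.05] F [-0.6  1.1  5.9] gap 0.324 t 25.0
```

```bash
python3 -m pendant '0 0 -0.01 0 0.2;0 0 -0.04 0 0.2;0 0 -0.08 0 0.2;0 0 -0.105 0 0.2;0.004 0.01 -0.118 0 0.2;0.014 0.034 -0.118 0 0.2;0.027 0.067 -0.118 0 0.2;0.041 0.102 -0.118 0 0.2;0.054 0.135 -0.118 0 0.2;0.063 0.156 -0.118 0 0.2;0.067 0.167 -0.118 0 0.2;0.0685 0.17 -0.118 0 0.2;0.0685 0.17 -0.118 0 0.2;0.0685 0.17 -0.118 0 0.2;0.0685 0.17 -0.118 0 0.2'
python3 -c "
from h import *
go(620.6,-263,45.6,11.7)"
```

```text
t: 26.5
tcp_pos: [0.6193, -0.2634, 0.1583]
tool_rot: [0.632, 0.775, -0.0, -0.0]
force: [-0.4, 0.6, -0.6]
finger_gap: 0.315
gripper_force: 29.7
shift [1.000e-04 1.400e-03 1.127e-01] turn -0.002 yaw 11.6 rows 2.3 tilt [-7.e-04  2.e-04 -1.e+00] tcp [ 0.6193 -0.2634  0.1583] q [-0.57  0.7   1.38 -0.    1.06 -0.77] F [-0.4  0.6 -0.6] gap 0.315 t 26.5
```

```bash
python3 -m pendant '0 0.001 0.01 0 0.2;0 0.001 0.04 0 0.2;0 0.001 0.075 0 0.2;0 0.001 0.095 0 0.2;0 0.001 0.104 0 0.2;0 0.001 0.107 0 0.2;0 0.001 0.109 0 0.2;0 0.001 0.1105 0 0.2;0 0.001 0.1115 0 0.2;0 0.001 0.1125 0 0.2;0 0.001 0.1125 0 0.2'
```

```text
t: 27.6
tcp_pos: [0.6215, -0.2624, 0.0463]
tool_rot: [0.631, 0.775, 0.0, 0.0]
force: [0.0, -0.4, -0.6]
finger_gap: 0.318
gripper_force: 29.7
```

```bash
python3 -m pendant '0 0 0.0005 0 0.2;0 0 0.001 0 0.2;0 0 0.0015 0 0.2;0 0 0.0015 0 0.2'
```

```text
t: 28.0
tcp_pos: [0.6215, -0.2624, 0.0456]
tool_rot: [0.631, 0.775, -0.0, 0.0]
force: [-2.0, 1.0, 6.5]
finger_gap: 0.323
gripper_force: 30.3
```

Contact. I'll release, rise, and go to the slide box, with the closing line at 52°.

```bash
python3 -m pendant '0 0 0 0 0.4;0 0 0 0 0.5;0 0 0 0 0.7;0 0 0 0 1;0 0 0 0 1;0 0 -0.01 0 1;0 0 -0.04 0 1;0 0 -0.09 0 1;0 0 -0.13 0 1;0 0 -0.15 0 1;0 0 -0.15 0 1;0 0 -0.15 0 1'
python3 -c "
from h import *
go(429,257.5,190,52)"
```

```text
t: 29.2
tcp_pos: [0.6211, -0.2622, 0.1949]
tool_rot: [0.631, 0.775, 0.0, 0.0]
force: [-0.4, 0.4, 0.1]
finger_gap: 1.0
gripper_force: 0.0
shift [ 0.5478 -0.0828  0.0046] turn -0.703 yaw 11.7 rows 11.1 tilt [ 6.e-04 -4.e-04 -1.e+00] tcp [ 0.6211 -0.2622  0.1949] q [-0.56  0.66  1.35  0.    1.13 -0.77] F [-0.4  0.4  0.1] gap 1.0 t 29.2
```

```bash
python3 -m pendant '0.015 -0.002 0 0 1;0.05 -0.007 0 -0.05 1;0.095 -0.014 0 -0.1 1;0.14 -0.021 0 -0.2 1;0.185 -0.028 0 -0.3 1;0.23 -0.035 0 -0.4 1;0.275 -0.042 0 -0.5 1;0.32 -0.048 0 -0.6 1;0.365 -0.055 0 -0.703 1;0.41 -0.062 0 -0.703 1;0.455 -0.069 0 -0.703 1;0.5 -0.076 0 -0.703 1;0.53 -0.08 0 -0.703 1;0.545 -0.083 0 -0.703 1;0.548 -0.083 0 -0.703 1;0.548 -0.083 0 -0.703 1;0.548 -0.083 0 -0.703 1;0.548 -0.083 0 -0.703 1'
python3 - <<'E'
from h import *
go(429,257.5,36,52)
t=sense(); s=snap("wrist","w4.png"); H=s["hand_eye"]
T=np.eye(4);T[:3,:3]=Ro.from_quat(t["tool_rot"]).as_matrix();T[:3,3]=t["tcp_pos"]
W=T@H; s["R"]=W[:3,:3].T; s["t"]=-s["R"]@W[:3,3]
v,u=np.mgrid[0:400:2,0:640:2]
P=np.array([bydepth(s,a,b) if s["range_z"][b,a]>0 else [0,0,-1] for a,b in zip(u.ravel(),v.ravel())])
Q=P[abs(P[:,2]-.045)<.005]
q=Q[np.linalg.norm(Q[:,:2]*1000-(429,257.5),axis=1)<60]
print(len(q),cv2.minAreaRect((q[:,:2]*1000).astype(np.float32)))
for n,c in(("top",None),("scene",None)): snap(n,n+"2.png")
E
```

```text
t: 31.0
tcp_pos: [0.4293, 0.2566, 0.194]
tool_rot: [0.327, 0.945, -0.0, -0.0]
force: [-0.6, -0.1, 0.6]
finger_gap: 0.999
gripper_force: 0.0
shift [0.0007 0.0007 0.158 ] turn -0.002 yaw 51.9 rows 3.2 tilt [-6.e-04 -3.e-04 -1.e+00] tcp [0.4293 0.2566 0.194 ] q [ 0.31  0.45  1.8  -0.    0.89 -0.59] F [-0.6 -0.1  0.6] gap 0.999 t 31.0
859 ((425.968994140625, 258.655029296875), (32.658878326416016, 79.71745300292969), 52.56137466430664)
```

View pics/w4.png

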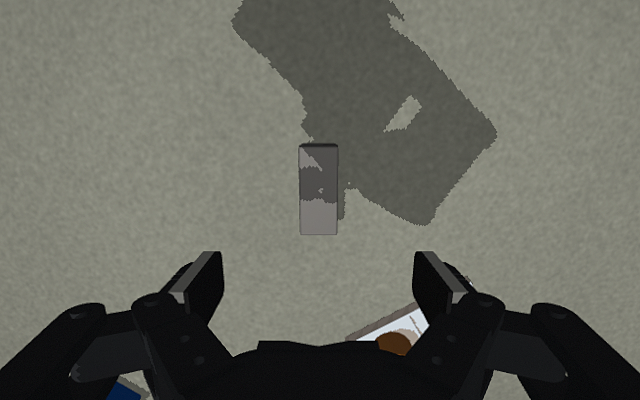

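View pics/scene2.png

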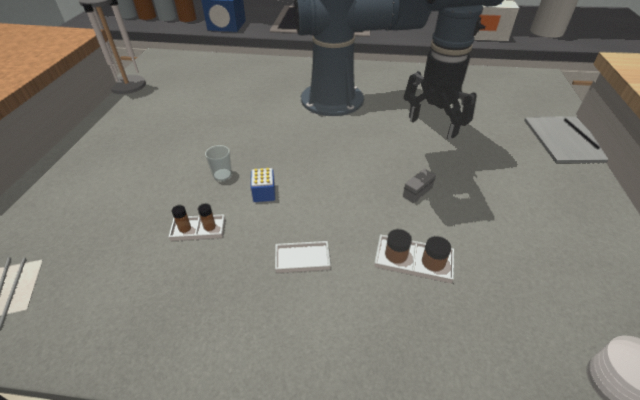

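The box is square between the jaws at (318,190). Scene view: both jars stand in their bays at (398,247) and (437,254), both vials at (181,219) and (206,217), and the beaker and tip box are unmoved.

```bash
python3 -m pendant '0.002 0 0.03 0 1;0.002 0 0.07 0 1;0.002 0 0.11 0 1;0.002 0 0.14 0 1;0.002 0 0.153 0 1;0.002 0 0.159 0 1;0.002 0 0.159 0 0.6;0.002 0 0.159 0 0.5;0.002 0 0.159 0 0.4;0.002 0 0.159 0 0.3;0.002 0 0.159 0 0.2;0.002 0 0.159 0 0.2;0.002 0 0.159 0 0.2;0.002 0 0.159 0 0.2;0.002 0 0.159 0 0.2;0.002 0 0.159 0 0.2' 40
python3 -c "
from h import *
go(665.5,11,160,11.85)"
```

```text
t: 32.75
tcp_pos: [0.4282, 0.2591, 0.0366]
tool_rot: [0.326, 0.945, 0.001, 0.001]
force: [-0.3, 0.2, 6.5]
finger_gap: 0.392
gripper_force: 41.4
shift [-0.3399 -0.049  -0.123 ] turn 0.7 yaw 52.0 rows 7.3 tilt [ 2.5e-03  8.0e-04 -1.0e+00] tcp [0.4282 0.2591 0.0366] q [ 0.32  0.74  1.89 -0.    0.51 -0.59] F [-0.3  0.2  6.5] gap 0.392 t 32.8
```

```bash
python3 -m pendant '0 0 -0.01 0 0.2;0 0 -0.04 0 0.2;0 0 -0.08 0 0.2;0 0 -0.105 0 0.2;-0.01 -0.0015 -0.12 0 0.2;-0.035 -0.005 -0.123 0.05 0.2;-0.07 -0.01 -0.123 0.13 0.2;-0.11 -0.016 -0.123 0.22 0.2;-0.15 -0.022 -0.123 0.32 0.2;-0.19 -0.027 -0.123 0.42 0.2;-0.23 -0.033 -0.123 0.52 0.2;-0.27 -0.039 -0.123 0.6 0.2;-0.3 -0.043 -0.123 0.66 0.2;-0.322 -0.046 -0.123 0.69 0.2;-0.335 -0.048 -0.123 0.7 0.2;-0.34 -0.049 -0.123 0.7 0.2;-0.34 -0.049 -0.123 0.7 0.2;-0.34 -0.049 -0.123 0.7 0.2'
python3 -c "
from h import *
go(665.5,11,40.6,11.85)"
```

```text
t: 34.55
tcp_pos: [0.6639, 0.0118, 0.1582]
tool_rot: [0.63, 0.777, -0.0, -0.001]
force: [0.5, 0.1, -0.8]
finger_gap: 0.393
gripper_force: 40.5
shift [-0.0012  0.0016  0.1176] turn 0.001 yaw 11.9 rows 2.4 tilt [-1.7e-03  6.0e-04 -1.0e+00] tcp [0.6639 0.0118 0.1582] q [-0.15  0.69  1.41  0.    1.05 -0.36] F [ 0.5  0.1 -0.8] gap 0.393 t 34.5
```

```bash
python3 -m pendant '-0.001 0.001 0.01 0 0.2;-0.001 0.001 0.04 0 0.2;-0.001 0.001 0.075 0 0.2;-0.001 0.001 0.098 0 0.2;-0.001 0.001 0.108 0 0.2;-0.001 0.001 0.111 0 0.2;-0.001 0.001 0.113 0 0.2;-0.001 0.001 0.115 0 0.2;-0.001 0.001 0.1165 0 0.2;-0.001 0.001 0.1175 0 0.2;-0.001 0.001 0.1175 0 0.2'
```

```text
t: 35.65
tcp_pos: [0.6664, 0.0099, 0.0413]
tool_rot: [0.63, 0.776, 0.0, 0.0]
force: [0.5, 1.1, -0.2]
finger_gap: 0.388
gripper_force: 40.5
```

```bash
python3 -m pendant '0 0 0.0005 0 0.2;0 0 0.001 0 0.2;0 0 0.0015 0 0.2;0 0 0.0015 0 0.2'
```

```text
t: 36.05
tcp_pos: [0.6664, 0.0099, 0.0407]
tool_rot: [0.63, 0.776, 0.0, 0.0]
force: [-2.2, -0.3, 5.4]
finger_gap: 0.392
gripper_force: 41.4
```

```bash
python3 -m pendant '0 0 0 0 0.45;0 0 0 0 0.55;0 0 0 0 0.7;0 0 0 0 1;0 0 0 0 1;0 0 -0.01 0 1;0 0 -0.04 0 1;0 0 -0.09 0 1;0 0 -0.13 0 1;0 -0.02 -0.16 0 1;0 -0.06 -0.18 0 1;0 -0.1 -0.2 0 1;0 -0.14 -0.2 0 1;0 -0.17 -0.2 0 1;0 -0.18 -0.2 0 1;0 -0.18 -0.2 0 1;0 -0.18 -0.2 0 1'
python3 - <<'E'
from h import *
s=snap("scene"); im=s["pixels"][:,:,::-1]
cv2.imwrite("pics/f.png",cv2.resize(im[130:290,140:480],(800,376),interpolation=cv2.INTER_CUBIC))
E
```

```text
t: 37.75
tcp_pos: [0.4918, -0.0274, 0.2399]
tool_rot: [0.63, 0.776, 0.001, 0.001]
force: [-0.1, 0.1, -0.1]
finger_gap: 0.997
gripper_force: 0.0
```

View pics/f.png

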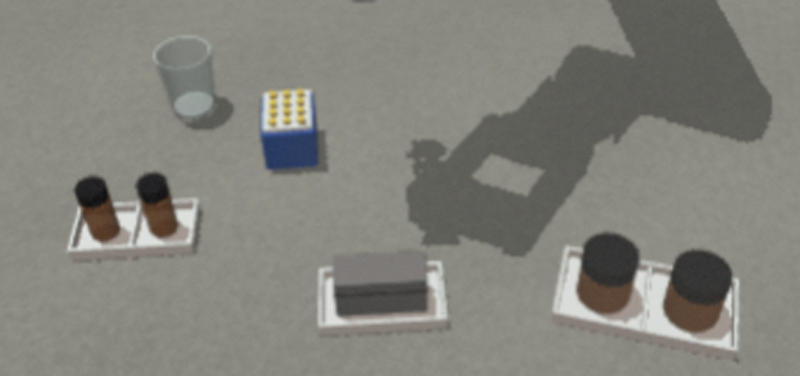

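All five pieces are upright in their bays: vials at (98,208) and (157,205), box at (380,283), jars at (608,272) and (697,290). The beaker and tip box have not moved.

```bash
python3 -c "
from station import job
print(job.sign_off())"
```

```text
the job is handed in; nothing more can be done
None
```

The job is handed in: both jars, both vials and the slide box stand upright and released in their trays, set down in the order asked, with the beaker and tip box untouched, in about 38 s of the 131 s allowed.

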